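# Turn the slide tray round and load it into the slide scanner

### The job

The tray of microscope slides was put down back to front on the bench. Turn it end for end and slide it, tapered nose first, between the guide rails of the slide scanner until it is fully home, with the shoulder of its handle end against the ends of the rails. Keep the tray level so that the slides stay in place, and leave the slide box, the oil bottle and the telephone where they stand.

Things in the scene. Friction and masses are not known exactly. Their poses are not given: they have to be found in the camera images.
- tray: Grey slide tray, 197 mm long, 0.17-0.35 kg, loose on the bench, nose away from the scanner (up to 60 deg askew). Origin under the slide bed, x to the tapered nose, z up. Bed x -60 to 58 mm, 92 wide, 12 high, four slides across. Nose x 58 to 80, corners chamfered from 92 to 64 wide, 4 mm clear of the bench. Handle end: square frame x -60 to -117, 120 wide, 20 high.
- tray_nose (a point): Middle of the nose's front edge: tray x = 80 mm, 8 mm above its underside. Axes as the tray.
- tray_handle (a point): Centre of the slot in the frame handle: tray x = -87.5, 8 mm above the underside; axes as the tray. The slot goes right through: x -70 to -105 (35 mm), 92 mm wide. Around it: shoulder bar x -60 to -70, end bar x -105 to -117, two side arms 14 mm wide. Fingertips fit down into the slot; a bar can be pinched from above. The frame is too wide for the rails.
- scanner: Slide scanner, fixed, white on a grey foot, 300 wide, 325 deep, 240 mm high. Origin on the bench midway between the front ends of its two rails; x points into the machine (the way the tray slides), z up. The rails start at x = 0; the housing's front is at x = 95 mm, its bay open below 48 mm. The tray is home when its shoulder meets the rail ends: tray origin at scanner x = 60 mm.
- rail_entry (a point): Midway between the rail ends, 3 mm above the bench; axes as the scanner. Steel rails 12 mm wide, 23 high, inner faces 96 mm apart; a lip on each reaches 5 mm inwards from 19 mm up, so the tray enters only from the front. It slides up a bevel (x -12 to 0) on to a 3 mm plate between the rails.
- seat (a point): Where tray_nose lies when the tray is fully home: scanner x = 140 mm, on the centre line, 11 mm above the bench. Axes as the scanner.
- slide_box: White closed slide box, 92 x 149 x 35 mm, loose, to the right of the work; origin under its centre, long along its y. Leave alone.
- oil_bottle: Small amber bottle, black cap, 38 mm across, 85 mm high, loose; origin under its centre. Leave alone.
- phone: Black cordless telephone in its cradle, about 150 x 75 x 110 mm, loose; origin under the cradle's centre. Leave alone.
Mind the look-alikes: they are no part of the job. Of the things that look like the tray, the largest one is meant.

How it is judged:
By the outcome, as a careful person would: the job done as asked, in the order asked, and still so for the second after the job is handed in, with the robot touching nothing.
It also fails if it takes over 56 s, if anything falls off the work surface, if the arm or the gripper's body presses on something with over 40 N, if the wrist force passes 120 N, or if a joint passes its speed limit or range.

### The arm

A 6-joint arm with a two-finger parallel gripper is mounted at the origin on the work surface. World frame = base frame: x ahead of the robot, y to its left, z up, the work surface at z = 0. Lengths are in m, angles in rad, forces in N, time in s.
With the tool pointing down it reaches from about 0.25 to 0.725 m from the base axis. Payload 4 kg.
Tool frame: the origin (TCP) lies midway between the tips of the shut fingers; the grasp point (between the pads) lies bot.pinch_z behind it (bot.pinch_z is the distance from the TCP to the grasp point, in m); z points along the fingers, x is the direction in which the jaws open and shut, and the axes are right-handed (so a half turn about z gives the same grasp; the last joint's range is limited). The gripper opens to 85 mm and grips with 20 to 120 N. Pads are 22 mm wide; open, the fingers measure 114 mm over their backs; the gripper's body (76 mm by 85 mm) begins 54 mm behind the grasp point. The pads swing forward as they close: fully open they stand 13 mm farther back than shut.
Start: joints at [-1.197, 0.241, 0.005, 1.335, 0, 1.571], TCP at [0.183, -0.465, 0.231] pointing down, gripper open.
Joint ranges: [-2.72, 2.72], [-1.05, 1.87], [-1.09, 1.28], [-1.99, 2.15], [-1.42, 1.44], [-3.14, 3.14]. Speed limits (rad/s): [2.79, 2.79, 3.14, 3.14, 3.14, 3.14].

### API

Orientations are given as a unit quaternion [w, x, y, z].
In Python, from plant import bot gives the robot as it stands. The module is installed in compiled form; this text tells all that it offers.
- The arm moves only by the tool arm_command, never from a script. Its argument "series" is a list of rows, each an object with "dp": the shift along the world's x, y, z in mm, a list of three; "spin": the turn about the world's z in rad; "grip": the opening, from -1 (shut) to 1 (fully open). In form: [{"dp": [dx, dy, dz], "spin": spin, "grip": grip}, ...]. A call has exactly 5 rows; each row shifts and turns the pose as measured when the row begins; what a row does not reach is not made up. A row lasts 1/8 s, in which the tool goes at most 62.5 mm and 10.7 degrees, less where a joint would pass 70% of its speed; a pose out of reach is approached as far as the arm can. A call is refused whole if a number of a shift passes 62.5 or a number of a turn 0.188, either way. A call with a gripper value outside its range is refused whole. The fingers move at their own pace and stop on an object; the grip force is fixed at half the most. Time passes only in rows, so rows that do not move let the fingers close, or fill a call up. It gives the time, the measured TCP pose, the force and the opening at its end, in the units of the state.
- bot.state(): the state, without advancing time (a new reading comes with each control period).
- bot.read_camera(name): name is "scene" or "top"; returns a dict with "color" (400x640x3 uint8, red, green, blue), "camera_matrix" (3x3 intrinsics, pixels), "camera_from_world" (4x4, takes a point from world to camera coordinates). Camera axes: x right, y down, z forward; pixel columns grow to the right and rows downward; lengths in m; the calibration is good to about 2 mm. A picture is of the moment at which its call begins. There is no depth.
- bot.hand_in(): hands the job in, once; it reports no verdict.
The state is a dict: "t": time; "qpos": joint angles; "qvel": joint speeds; "joint_efforts": joint torques, N m; "ee_pos": TCP position; "eef_rot": TCP orientation; "force": force on the tool from outside, world axes, zero at the start; "wrist_torque": the same for the moment, N m; "grip_width": finger opening in m.
Only numpy, scipy, OpenCV 4.12 (cv2) and the standard library are available. Lean on these libraries where they do the work, as an engineer would, in place of code of your own. Each camera call takes 0.05 s, during which the arm holds its last target. There are 200 camera calls.

## Working session

There is one attempt and no reset: what is moved stays moved. The work goes in short steps, Python scripts to look and compute and a tool call to move; the robot and the scene stay as the last step left them, time stands still between calls to the robot, and variables do not carry over. Pictures are saved under pics/ and viewed, about 8 in all and at most 12, crops included, and the job is handed in when it is done.

Besides the shell and the picture viewer there is one more tool, called after "Request:" by a JSON object that holds its "op" and its "data". arm_command: Moves the arm, as the interface text tells. Its arguments: {"type":"object","properties":{"series":{"type":"array","items":{"type":"object","properties":{"dp":{"type":"array","items":{"type":"number"}},"spin":{"type":"number"},"grip":{"type":"number"}}}}},"required":["series"]}

```bash
mkdir -p pics
cat > h.py <<'E'
import cv2, numpy as np
from plant import bot
def cap(n,f):
    c=bot.read_camera(n); cv2.imwrite('pics/'+f,c['color'][:,:,::-1]); return c
def ray(c,u,v,z):
    K=np.array(c['camera_matrix']);T=np.array(c['camera_from_world'])
    d=T[:3,:3].T@np.linalg.solve(K,[u,v,1.]); o=-T[:3,:3].T@T[:3,3]
    return o+d*(z-o[2])/d[2]
def proj(c,p):
    K=np.array(c['camera_matrix']);T=np.array(c['camera_from_world'])
    q=K@(T[:3,:3]@np.array(p)+T[:3,3]); return q[:2]/q[2]
E
python3 - <<'E'
from h import *
import pickle
a=cap('scene','s0.png');b=cap('top','t0.png');pickle.dump((a,b),open('c0.pkl','wb'))
cv2.imwrite('pics/st0.png',np.vstack([cv2.resize(x['color'],(480,300),interpolation=3) for x in (a,b)])[:,:,::-1])
for c in(a,b): print(-c['camera_from_world'][:3,:3].T@c['camera_from_world'][:3,3])
print(bot.state(),bot.pinch_z)
E
```

```text
[1.17824547 0.35479303 0.93787986]
[ 0.30792826 -0.08291416  1.23071825]
{'t': 0.1, 'qpos': array([-1.19699853e+00,  2.41348093e-01,  3.89391002e-03,  1.33520953e+00,
       -2.63448724e-05,  1.57081005e+00]), 'qvel': array([ 0.00024664, -0.00269407,  0.00123616, -0.00116844,  0.00122342,
       -0.00017172]), 'joint_efforts': array([-8.28646421e-05, -3.73137546e+01,  2.53010184e+01,  1.08809824e-02,
       -5.36833443e-05,  1.17424841e-05]), 'ee_pos': array([ 0.18236758, -0.46496212,  0.2305101 ]), 'eef_rot': array([-5.15156166e-04,  8.26177845e-01, -5.63408641e-01, -7.78823412e-04]), 'force': array([ 0.60875201, -0.58013068, -0.50226397]), 'wrist_torque': array([ 0.02911261,  0.02205035, -0.02808287]), 'grip_width': 0.08563604806723633} 0.0187
```

View pics/t0.png

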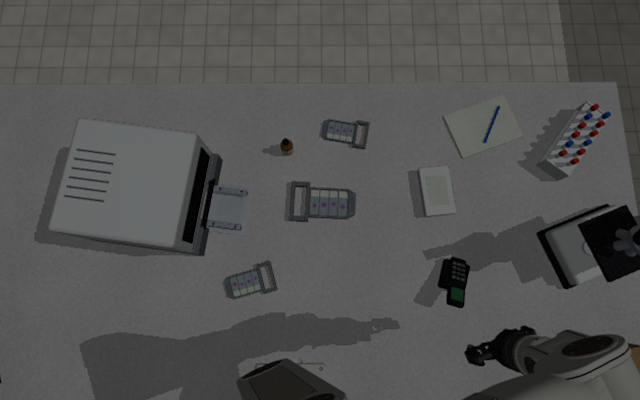

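View pics/s0.png

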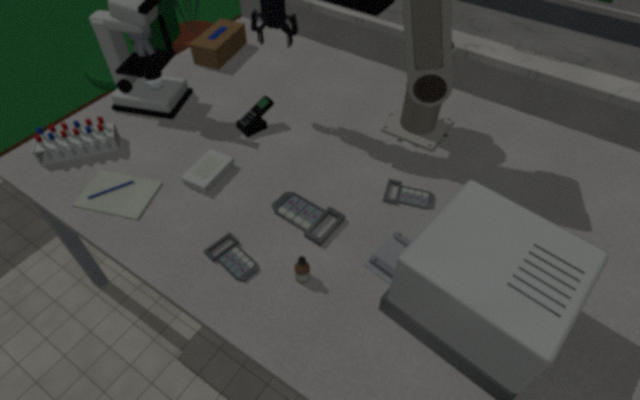

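Candidates for the tray, in top-view pixels: (322,202), (345,132) and (250,281). The largest is (322,202). I'll check that choice in one close crop, which also covers the rails.

Run:
```python
from h import *
import pickle
a,b=pickle.load(open('c0.pkl','rb'))
im=b['color'][160:255,180:370,::-1]
cv2.imwrite('pics/crop0.png',cv2.convertScaleAbs(cv2.resize(im,None,fx=4.2,fy=4.2,interpolation=cv2.INTER_CUBIC),alpha=1.8))
for n,p in dict(tray=(322,202),o1=(345,132),o2=(250,281),rail=(230,205),bottle=(287,146),box=(436,191),phone=(453,282)).items(): print(n,ray(b,*p,0.01).round(3))
for p in [(0,0,0),(.3,0,0),(.3,.3,0)]: print(proj(b,p))
```

```text
tray [ 0.556 -0.087  0.01 ]
o1 [ 0.779 -0.161  0.01 ]
o2 [0.323 0.124 0.01 ]
rail [0.548 0.19  0.01 ]
bottle [0.734 0.021 0.01 ]
box [ 0.588 -0.434  0.01 ]
phone [ 0.316 -0.466  0.01 ]
[291.770749  399.3963273]
[292.68453693 288.65276253]
[189.82424692 289.28121852]
```

View pics/crop0.png

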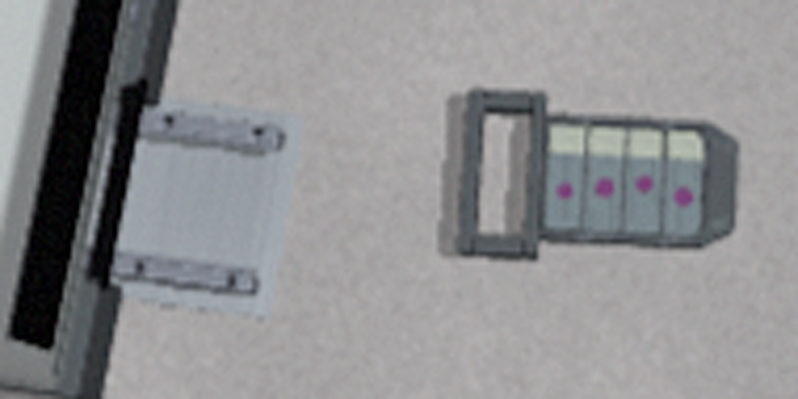

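The crop shows the large tray: its handle frame spans crop x 460–547 and its nose is at (738,180). The rail front ends are at crop (284,138) and (258,285). Next I'll measure by mask.

```bash
cat >> h.py <<'E'
def tray(c,near,z=.012):
    f=c['color'].astype(int); m=((f[:,:,2]-f[:,:,0])>3).astype(np.uint8)
    n,l,s,_=cv2.connectedComponentsWithStats(m)
    k=l[near[1]-12:near[1]+12,near[0]-12:near[0]+12]; k=k[k>0]; i=np.bincount(k).argmax()
    ys,xs=np.nonzero(l==i); return np.array([ray(c,x,y,z)[:2] for x,y in zip(xs,ys)]),(l==i)
E
python3 - <<'E'
from h import *
import pickle
a,b=pickle.load(open('c0.pkl','rb'))
print(b['color'][202,[296,304,312,320,348,285]].tolist(), b['color'][[215],[390]].tolist())
for c,near,nm in((b,(322,202),'t'),(a,(298,212),'s')):
    P,m=tray(c,near); 
    r=cv2.minAreaRect((P*1000).astype(np.float32)); print(nm,len(P),r); 
    cv2.imwrite(f'pics/m_{nm}.png',m*255)
    # axis split: width profile
    u,s,v=np.linalg.svd(P-P.mean(0),full_matrices=False); d=v[0]; d=d*np.sign(-d[1]); n=np.array([-d[1],d[0]])
    X=P@d;Y=P@n
    print('mean',P.mean(0),'heading',np.degrees(np.arctan2(d[1],d[0])))
    for x in np.arange(X.min(),X.max(),.012):
        k=(X>=x)&(X<x+.012); print(round(x-X.min(),3),Y[k].min().round(4),Y[k].max().round(4),k.sum())
    print('frame back X',X.min(),'nose',X.max())
g=lambda u,v,z:ray(b,u/4.2+179.6,v/4.2+159.6,z)
A=g(284,138,.023);B=g(258,285,.023);print('rails',A,B,np.linalg.norm(A-B)); d=A-B
print('heading rails',np.degrees(np.arctan2(d[1],d[0]))+90,'mid',(A+B)/2)
for q in [(475,90),(547,94),(538,259),(460,253)]: print(g(*q,.02))
E
```

```text
[[94, 93, 94], [71, 69, 69], [67, 75, 78], [65, 72, 75], [42, 43, 46], [76, 75, 76]] [[92, 91, 91]]
t 1338 ((555.262939453125, -87.91162872314453), (195.50990295410156, 119.10405731201172), 86.40951538085938)
mean [ 0.54856004 -0.09230254] heading -95.43175409477125
0.0 0.5007 0.6156 122
0.012 0.4991 0.6167 36
0.024 0.4993 0.6177 32
0.036 0.5004 0.6183 33
0.048 0.5017 0.6191 125
0.06 0.5146 0.602 87
0.072 0.5156 0.6031 78
0.084 0.5142 0.6042 91
0.096 0.5148 0.605 78
0.108 0.5158 0.6055 87
0.12 0.5169 0.6043 82
0.132 0.518 0.6054 86
0.144 0.5163 0.6065 91
0.156 0.5171 0.6073 76
0.168 0.5187 0.6078 102
0.18 0.5225 0.6027 99
0.192 0.5326 0.5973 33
frame back X -0.06416520979350403 nose 0.1330225353301122
s 591 ((545.3630981445312, -113.88168334960938), (67.7547378540039, 144.44117736816406), 4.108421802520752)
mean [ 0.54539124 -0.11165278] heading -89.90393140927308
0.0 0.5201 0.5692 30
0.012 0.5203 0.5755 53
0.024 0.5188 0.5741 58
0.036 0.5173 0.5745 55
0.048 0.516 0.5733 54
0.06 0.5161 0.5723 60
0.072 0.5147 0.5725 53
0.084 0.5163 0.5699 58
0.096 0.5133 0.5703 54
0.108 0.515 0.5705 51
0.12 0.5168 0.5804 35
0.132 0.5202 0.5836 30
frame back X 0.04267721606705788 nose 0.1857917188630039
rails [0.58347025 0.13738536 0.023     ] [0.47764024 0.1523757  0.023     ] 0.10688639940906886
heading rails 81.93794882647057 mid [0.53055525 0.14488053 0.023     ]
[0.61889321 0.00131008 0.02      ]
[ 0.61563278 -0.05061933  0.02      ]
[ 0.49544877 -0.04425321  0.02      ]
[0.5000512  0.01091512 0.02      ][ WARN:0@0.753] global loadsave.cpp:1063 imwrite_ Unsupported depth image for selected encoder is fallbacked to CV_8U.
```

Request:
{"op": "arm_command", "data": {"series": [{"dp": [25,31,0],"spin": 0.18,"grip": -0.2},{"dp": [25,31,0],"spin": 0.18,"grip": -0.2},{"dp": [25,31,0],"spin": 0.18,"grip": -0.2},{"dp": [25,31,0],"spin": 0.18,"grip": -0.2},{"dp": [25,31,0],"spin": 0.18,"grip": -0.2}]}}

```text
t: 0.72
ee_pos: [0.3079, -0.3062, 0.2277]
eef_rot: [-0.001, 0.991, -0.137, -0.003]
force: [-1.1, -0.5, -1.3]
grip_width: 0.0341
```

Request:
{"op": "arm_command", "data": {"series": [{"dp": [25,31,0],"spin": 0.18,"grip": -0.2},{"dp": [25,31,0],"spin": 0.18,"grip": -0.2},{"dp": [25,31,0],"spin": 0.18,"grip": -0.2},{"dp": [25,31,0],"spin": 0.18,"grip": -0.2},{"dp": [25,31,0],"spin": 0.18,"grip": -0.2}]}}

```text
t: 1.35
ee_pos: [0.4351, -0.1449, 0.226]
eef_rot: [-0.0, 0.947, 0.322, -0.005]
force: [0.8, -0.2, 0.5]
grip_width: 0.0344
```

Request:
{"op": "arm_command", "data": {"series": [{"dp": [25,31,-20],"spin": 0.18,"grip": -0.2},{"dp": [25,31,-20],"spin": 0.18,"grip": -0.2},{"dp": [25,31,-20],"spin": 0.18,"grip": -0.2},{"dp": [25,31,-20],"spin": 0.18,"grip": -0.2},{"dp": [25,31,-20],"spin": 0.18,"grip": -0.2}]}}

```text
t: 1.98
ee_pos: [0.5639, 0.0157, 0.1229]
eef_rot: [0.002, 0.701, 0.713, -0.004]
force: [0.5, -0.7, -0.3]
grip_width: 0.0339
```

Request:
{"op": "arm_command", "data": {"series": [{"dp": [-3,-12,-30],"spin": -0.08,"grip": -0.2},{"dp": [0,0,-30],"spin": 0,"grip": -0.2},{"dp": [0,0,0],"spin": 0,"grip": -0.2},{"dp": [0,0,0],"spin": 0,"grip": -0.2},{"dp": [0,0,0],"spin": 0,"grip": -0.2}]}}

```text
t: 2.6
ee_pos: [0.5613, 0.0067, 0.0594]
eef_rot: [0.001, 0.728, 0.686, -0.005]
force: [0.4, -0.4, -0.7]
grip_width: 0.0343
```

Run:
```python
from h import *
c=cap('scene','s1.png');b=cap('top','t1.png')
s=bot.state();print(s['ee_pos'],s['eef_rot'])
x=cv2.resize(c['color'][130:260,240:440],(800,520),interpolation=2)
cv2.imwrite('pics/v1.png',cv2.convertScaleAbs(x[:,:,::-1],alpha=1.8))
```

```text
[0.56161325 0.00669154 0.05970477] [ 0.00088843  0.7277959   0.68577717 -0.00469306]
```

View pics/v1.png

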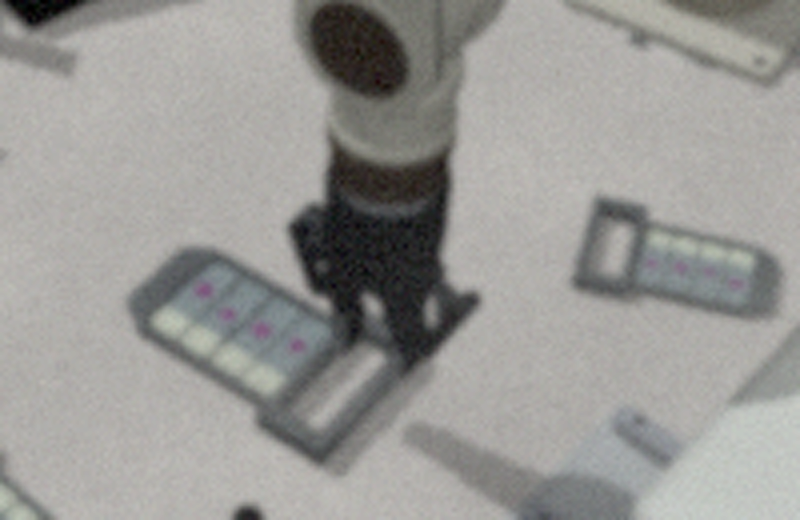

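The fingers straddle the end bar, with one over the slot and one outside it (crop about (350,330) and (410,355)). I'll descend and close.

Request:
{"op": "arm_command", "data": {"series": [{"dp": [0,-4,-20],"spin": 0,"grip": -0.2},{"dp": [0,0,-20],"spin": 0,"grip": -0.2},{"dp": [0,0,-12],"spin": 0,"grip": -0.2},{"dp": [0,0,0],"spin": 0,"grip": -0.2},{"dp": [0,0,0],"spin": 0,"grip": -0.2}]}}

```text
t: 3.32
ee_pos: [0.5655, 0.0023, 0.0115]
eef_rot: [0.004, 0.728, 0.686, -0.001]
force: [-0.4, -0.5, 0.1]
grip_width: 0.0344
```

Request:
{"op": "arm_command", "data": {"series": [{"dp": [0,0,-4],"spin": 0,"grip": -0.2},{"dp": [0,0,0],"spin": 0,"grip": -1},{"dp": [0,0,0],"spin": 0,"grip": -1},{"dp": [0,0,0],"spin": 0,"grip": -1},{"dp": [0,0,0],"spin": 0,"grip": -1}]}}

```text
t: 3.95
ee_pos: [0.5668, 0.0024, 0.009]
eef_rot: [0.005, 0.728, 0.686, 0.0]
force: [-0.8, -1.2, -0.4]
grip_width: 0.0102
```

Request:
{"op": "arm_command", "data": {"series": [{"dp": [-10,-10,0],"spin": 0,"grip": -1},{"dp": [-20,-20,0],"spin": 0,"grip": -1},{"dp": [-20,-20,0],"spin": 0.05,"grip": -1},{"dp": [-25,-20,0],"spin": 0.08,"grip": -1},{"dp": [-25,-20,0],"spin": 0.08,"grip": -1}]}}

```text
t: 4.58
ee_pos: [0.4636, -0.0897, 0.0089]
eef_rot: [0.006, 0.648, 0.761, 0.002]
force: [0.1, 0.5, -1.8]
grip_width: 0.0101
```

Run:
```python
from h import *
c=cap('scene','s2.png');b=cap('top','t2.png')
x=np.hstack([cv2.resize(i['color'][r:r+130,q:q+130],(400,400),interpolation=2) for i,r,q in((c,120,220),(b,150,260))])
cv2.imwrite('pics/v2.png',cv2.convertScaleAbs(x[:,:,::-1],alpha=1.8))
print(bot.state()['grip_width'],bot.state()['ee_pos'])
```

```text
0.010481492820048009 [ 0.46189845 -0.09061096  0.00897197]
```

View pics/v2.png

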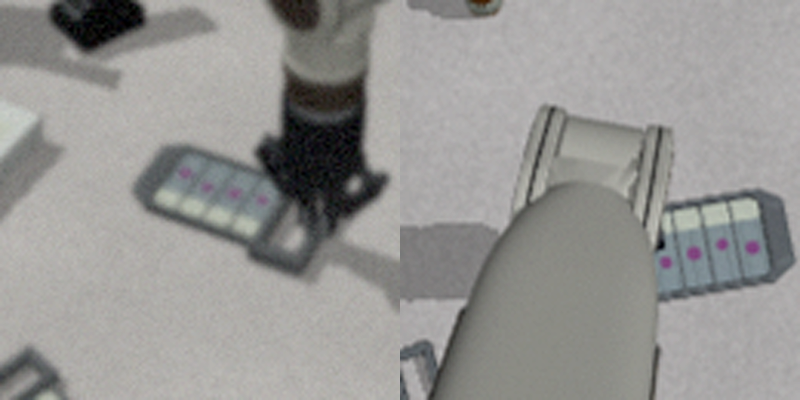

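Request:
{"op": "arm_command", "data": {"series": [{"dp": [0,0,0],"spin": 0.18,"grip": -1},{"dp": [0,0,0],"spin": 0.18,"grip": -1},{"dp": [0,0,0],"spin": 0.18,"grip": -1},{"dp": [0,0,0],"spin": 0.18,"grip": -1},{"dp": [0,0,0],"spin": 0.18,"grip": -1}]}}

```text
t: 5.3
ee_pos: [0.4603, -0.0914, 0.0089]
eef_rot: [0.003, 0.245, 0.969, 0.002]
force: [0.1, -0.7, 0.3]
grip_width: 0.01
```

Request:
{"op": "arm_command", "data": {"series": [{"dp": [0,0,0],"spin": 0.18,"grip": -1},{"dp": [0,0,0],"spin": 0.18,"grip": -1},{"dp": [0,0,0],"spin": 0.18,"grip": -1},{"dp": [0,0,0],"spin": 0.18,"grip": -1},{"dp": [0,0,0],"spin": 0.18,"grip": -1}]}}

```text
t: 5.92
ee_pos: [0.4614, -0.0916, 0.0089]
eef_rot: [0.003, -0.213, 0.977, 0.002]
force: [0.4, -0.3, 0.1]
grip_width: 0.0101
```

Request:
{"op": "arm_command", "data": {"series": [{"dp": [0,0,0],"spin": 0.18,"grip": -1},{"dp": [0,0,0],"spin": 0.18,"grip": -1},{"dp": [0,0,0],"spin": 0.18,"grip": -1},{"dp": [0,0,0],"spin": 0.1,"grip": -1},{"dp": [0,0,0],"spin": 0,"grip": -1}]}}

```text
t: 6.55
ee_pos: [0.4629, -0.0911, 0.0089]
eef_rot: [0.003, -0.516, 0.857, 0.003]
force: [-0.6, 0.1, 1.2]
grip_width: 0.0101
```

Request:
{"op": "arm_command", "data": {"series": [{"dp": [10,4,0],"spin": 0.12,"grip": -1},{"dp": [10,4,0],"spin": 0.12,"grip": -1},{"dp": [10,4,0],"spin": 0.11,"grip": -1},{"dp": [5,3,0],"spin": 0,"grip": -1},{"dp": [0,0,0],"spin": 0,"grip": -1}]}}

```text
t: 7.18
ee_pos: [0.4992, -0.0686, 0.0089]
eef_rot: [-0.001, -0.653, 0.758, 0.001]
force: [-1.2, 0.7, 0.5]
grip_width: 0.0099
```

Run:
```python
from h import *
import pickle
c=cap('scene','s3.png');b=cap('top','t3.png');pickle.dump((c,b),open('c3.pkl','wb'))
s=bot.state();print(s['ee_pos'],s['eef_rot'],np.degrees(2*np.arctan2(s['eef_rot'][2],s['eef_rot'][1])))
x=cv2.resize(b['color'][160:260,190:350],(800,500),interpolation=2)
cv2.imwrite('pics/v3.png',cv2.convertScaleAbs(x[:,:,::-1],alpha=1.8))
```

```text
[ 0.4989747  -0.06868581  0.00888995] [-0.00123561 -0.65265854  0.75765029  0.00115373] 261.4848328949217
```

View pics/v3.png

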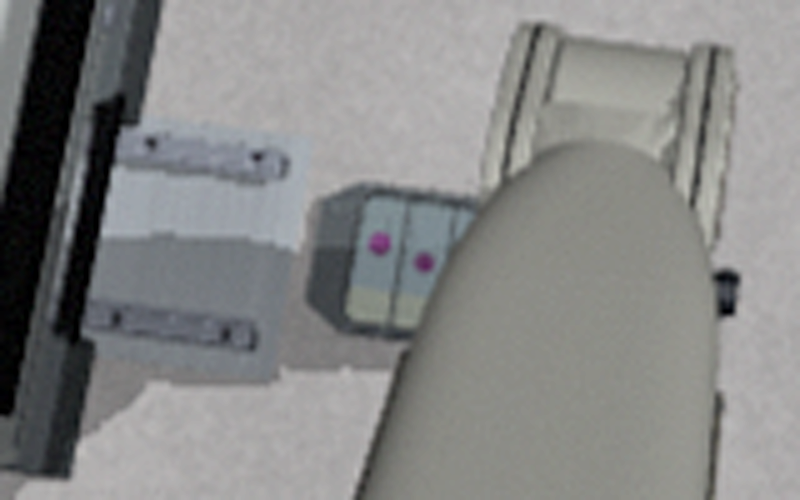

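The nose (crop (310,255)) faces the rails (ends at crop (287,162) and (256,335)). Next I'll fit the tray's side edges and the rail axis to subpixel.

Run:
```python
from h import *
import pickle
a,b=pickle.load(open('c3.pkl','rb'))
g=cv2.GaussianBlur(b['color'].sum(2).astype(float),(0,0),.7)
def edge(c0,c1,rf,sgn,hw=3):
    out=[]
    for u in range(c0,c1):
        r=int(round(rf(u)));k=np.arange(r-hw,r+hw+1);d=sgn*(g[k+1,u]-g[k-1,u]); i=np.clip(d.argmax(),1,2*hw-1)
        y0,y1,y2=d[i-1:i+2];den=y0-2*y1+y2
        out.append((u,k[i]+(.5*(y0-y2)/den if abs(den)>1e-6 else 0)))
    return np.array(out)
def fit(E,z):
    P=np.array([ray(b,u,v,z)[:2] for u,v in E]); 
    vx,vy,x0,y0=cv2.fitLine((P*1000).astype(np.float32),cv2.DIST_HUBER,0,.01,.01).ravel()
    s=np.sign(vy) ;return np.degrees(np.arctan2(s*vy,s*vx)),np.array([x0,y0])
Q=lambda x,y:(190+x/5-.4,160+y/5-.4)
lin=lambda p,q:(lambda u:(Q(*p)[1]+(u-Q(*p)[0])*(Q(*q)[1]-Q(*p)[1])/(Q(*q)[0]-Q(*p)[0])))
U=fit(edge(264,284,lin((365,185),(478,195)),-1),.012);L=fit(edge(260,271,lin((345,331),(410,338)),1),.012)
print('tray up',U,'low',L)
print('rail up outer',fit(edge(216,245,lin((125,135),(287,150)),-1,2),.023),'rail up inner',fit(edge(216,245,lin((125,165),(287,181)),1,2),.023))
print('rail low in',fit(edge(210,239,lin((92,302),(256,322)),-1,2),.023),'out',fit(edge(210,239,lin((92,330),(256,350)),1,2),.023))
S=[ray(b,*Q(*p),.023)[:2] for p in [(258,157),(150,142),(233,332),(116,316)]]
f=(S[0]+S[2])/2;k=(S[1]+S[3])/2;d=k-f;print('screws mid',f,k,np.degrees(np.arctan2(d[1],d[0])))
for z,p in((.012,(314,208)),(.012,(308,300)),(.012,(310,254)),(.023,(289,162)),(.023,(257,337))): print(p,ray(b,*Q(*p),z))
```

```text
tray up (np.float32(81.9774), array([569.8901  ,  59.473656], dtype=float32)) low (np.float32(82.92932), array([478.71466,  81.65539], dtype=float32))
rail up outer (np.float32(83.204285), array([598.6428 , 187.67215], dtype=float32)) rail up inner (np.float32(82.12162), array([575.32166, 191.5027 ], dtype=float32))
rail low in (np.float32(81.693214), array([496.06552, 202.54031], dtype=float32)) out (np.float32(81.413925), array([477.24814, 212.62785], dtype=float32))
screws mid [0.53506043 0.1611949 ] [0.54484483 0.22861804] 81.74291849770633
(314, 208) [0.55883554 0.12292554 0.012     ]
(308, 300) [0.50268513 0.1249203  0.012     ]
(310, 254) [0.53063391 0.12452813 0.012     ]
(289, 162) [0.58487574 0.13688541 0.023     ]
(257, 337) [0.47900053 0.1525062  0.023     ]
```

Request:
{"op": "arm_command", "data": {"series": [{"dp": [-3.5,0,0],"spin": 0,"grip": -1},{"dp": [1.5,10,0],"spin": 0,"grip": -1},{"dp": [1.5,10,4],"spin": 0,"grip": -1},{"dp": [0.8,6,0],"spin": 0,"grip": -1},{"dp": [0,0,0],"spin": 0,"grip": -1}]}}

```text
t: 7.9
ee_pos: [0.4977, -0.0414, 0.0126]
eef_rot: [-0.002, -0.652, 0.758, 0.002]
force: [-1.5, -0.1, -1.5]
grip_width: 0.0104
```

Run:
```python
from h import *
import pickle
c=cap('scene','s4.png');b=cap('top','t4.png');pickle.dump((c,b),open('c4.pkl','wb'))
s=bot.state();print(s['ee_pos'],s['force'],np.degrees(2*np.arctan2(s['eef_rot'][2],s['eef_rot'][1])))
x=np.vstack([cv2.resize(b['color'][170:250,200:350],(560,300),interpolation=2),cv2.resize(c['color'][190:270,310:460],(560,300),interpolation=2)])
cv2.imwrite('pics/v4.png',cv2.convertScaleAbs(x[:,:,::-1],alpha=1.8))
```

```text
[ 0.49776509 -0.04189496  0.01258358] [ 0.16824095  0.00363757 -2.41566382] 261.3119630187713
```

View pics/v4.png

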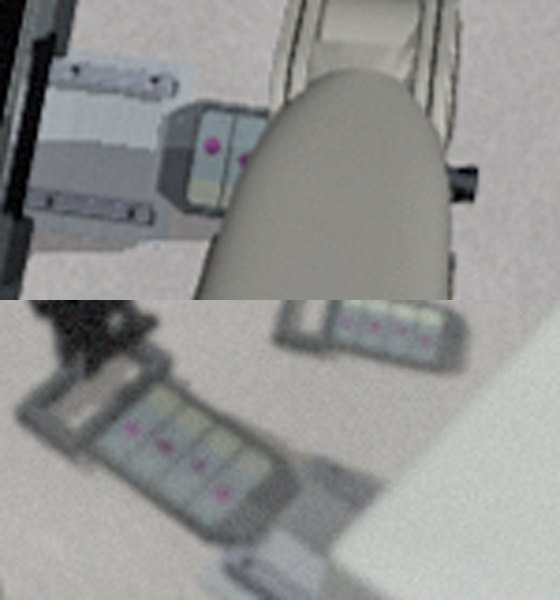

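Run:
```python
from h import *
import pickle
_,b3=pickle.load(open('c3.pkl','rb'));_,b=pickle.load(open('c4.pkl','rb'))
def prof(c,u,r0,r1):
    return cv2.GaussianBlur(c['color'].sum(2).astype(float),(0,0),.6)[r0:r1,u].astype(int).tolist()
# tray edges
g=cv2.GaussianBlur(b['color'].sum(2).astype(float),(0,0),.7)
def e(u,r,s,hw=3):
    k=np.arange(r-hw,r+hw+1);d=s*(g[k+1,u]-g[k-1,u]);i=np.clip(d.argmax(),1,2*hw-1);y0,y1,y2=d[i-1:i+2]
    return k[i]+.5*(y0-y2)/(y0-2*y1+y2)
k=.1405
for u,r,s in [(u,198,-1) for u in range(255,271,3)]+[(u,227,1) for u in range(251,259,2)]:
    v=e(u,r,s);p=ray(b,u,v,.0155);print(u,round(v,2),'x at y=.1:',(p[0]-k*(p[1]-.1)).round(4),p[1].round(3))
for u in (216,225,235,243): print('up',u,prof(b,u,184,200), (ray(b,u,190,.023)).round(3))
for u in (210,220,230,237): print('lo',u,prof(b,u,218,234))
```

```text
255 196.3 x at y=.1: 0.5711 0.115
258 196.68 x at y=.1: 0.5711 0.106
261 197.3 x at y=.1: 0.5704 0.097
264 197.58 x at y=.1: 0.5708 0.088
267 198.11 x at y=.1: 0.5704 0.079
270 198.34 x at y=.1: 0.5709 0.07
251 226.97 x at y=.1: 0.4766 0.124
253 227.14 x at y=.1: 0.4769 0.118
255 227.78 x at y=.1: 0.4757 0.112
257 227.94 x at y=.1: 0.4761 0.106
up 216 [95, 168, 224, 235, 230, 231, 228, 207, 198, 210, 247, 271, 275, 276, 277, 275] [0.592 0.231 0.023]
up 225 [275, 272, 267, 252, 234, 231, 236, 231, 210, 198, 205, 242, 270, 271, 270, 269] [0.591 0.204 0.023]
up 235 [286, 277, 272, 269, 254, 236, 235, 239, 227, 214, 198, 196, 237, 264, 265, 265] [0.591 0.174 0.023]
up 243 [289, 289, 276, 267, 263, 239, 213, 214, 227, 223, 222, 222, 234, 258, 270, 269] [0.591 0.15  0.023]
lo 210 [208, 194, 175, 170, 169, 171, 172, 155, 178, 204, 207, 207, 203, 202, 202, 204]
lo 220 [205, 207, 201, 182, 162, 163, 171, 171, 160, 169, 197, 209, 210, 209, 203, 203]
lo 230 [202, 202, 202, 201, 188, 167, 170, 175, 178, 183, 171, 184, 206, 210, 211, 210]
lo 237 [203, 202, 202, 203, 202, 186, 161, 163, 174, 179, 182, 172, 188, 209, 212, 211]
```

Run:
```python
from h import *
import pickle
_,b=pickle.load(open('c4.pkl','rb'))
for n,L,z in(('faro',[(225,187.1),(235,188.2),(243,189)],.023),('neario_base',[(220,227.4),(230,229.3),(237,230.3)],.003),('nearin',[(210,219.4),(220,221),(230,222.3),(237,223.1)],.023),('farin',[(225,191.6),(235,192.7)],.023),('farin_dark',[(216,193.5),(225,194.6),(235,195.9)],.01)):
    print(n,[ (lambda p:round(p[0]-.1405*(p[1]-.1),4))(ray(b,*q,z)) for q in L])
```

```text
faro [np.float64(0.5857), np.float64(0.5863), np.float64(0.5871)]
neario_base [np.float64(0.4642), np.float64(0.4626), np.float64(0.4624)]
nearin [np.float64(0.4818), np.float64(0.4811), np.float64(0.4812), np.float64(0.4816)]
farin [np.float64(0.5718), np.float64(0.5725)]
farin_dark [np.float64(0.5648), np.float64(0.5651), np.float64(0.5652)]
```

Request:
{"op": "arm_command", "data": {"series": [{"dp": [1,0,0],"spin": 0,"grip": -1},{"dp": [1.4,10,0],"spin": 0,"grip": -1},{"dp": [1.4,10,0],"spin": 0,"grip": -1},{"dp": [1.4,10,0],"spin": 0,"grip": -1},{"dp": [0,0,0],"spin": 0,"grip": -1}]}}

```text
t: 8.62
ee_pos: [0.5037, -0.0097, 0.0127]
eef_rot: [-0.002, -0.651, 0.759, 0.002]
force: [0.0, 0.4, -0.7]
grip_width: 0.0101
```

Request:
{"op": "arm_command", "data": {"series": [{"dp": [1.4,10,0],"spin": 0,"grip": -1},{"dp": [1.4,10,0],"spin": 0,"grip": -1},{"dp": [1.4,10,0],"spin": 0,"grip": -1},{"dp": [1.4,10,0],"spin": 0,"grip": -1},{"dp": [0,0,0],"spin": 0,"grip": -1}]}}

```text
t: 9.25
ee_pos: [0.5097, 0.0336, 0.0128]
eef_rot: [-0.001, -0.652, 0.759, 0.002]
force: [-0.6, -0.0, 0.7]
grip_width: 0.0099
```

Run:
```python
from h import *
import pickle
c=cap('scene','s5.png');b=cap('top','t5.png');pickle.dump((c,b),open('c5.pkl','wb'))
s=bot.state();print(s['ee_pos'],s['force'],s['wrist_torque'],np.degrees(2*np.arctan2(s['eef_rot'][2],s['eef_rot'][1])))
x=np.vstack([cv2.resize(b['color'][170:250,200:350],(560,300),interpolation=2),cv2.resize(c['color'][190:270,310:460],(560,300),interpolation=2)])
cv2.imwrite('pics/v5.png',cv2.convertScaleAbs(x[:,:,::-1],alpha=1.8))
```

```text
[0.50952156 0.0328585  0.01276414] [ 0.91633921  0.44946215 -1.32232727] [0.11098997 0.05968356 0.03831368] 261.2718182850302
```

View pics/v5.png

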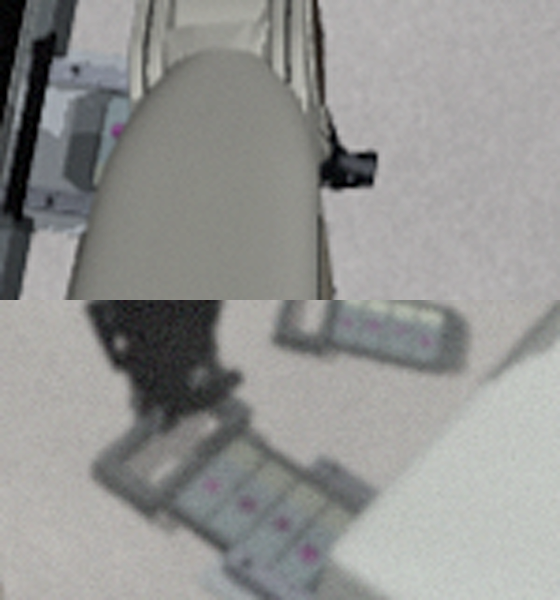

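The tray is between the rails, with its nose at crop (80,140), and there's no side force. I'll go on to home.

Request:
{"op": "arm_command", "data": {"series": [{"dp": [1.4,10,0],"spin": 0,"grip": -1},{"dp": [1.4,10,0],"spin": 0,"grip": -1},{"dp": [1.4,10,0],"spin": 0,"grip": -1},{"dp": [1.4,10,0],"spin": 0,"grip": -1},{"dp": [0,0,0],"spin": 0,"grip": -1}]}}

```text
t: 9.98
ee_pos: [0.5155, 0.0753, 0.0128]
eef_rot: [-0.002, -0.651, 0.759, 0.002]
force: [0.4, 0.8, -0.6]
grip_width: 0.0102
```

Request:
{"op": "arm_command", "data": {"series": [{"dp": [0.8,6,0],"spin": 0,"grip": -1},{"dp": [0.6,4,0],"spin": 0,"grip": -1},{"dp": [0.6,4,0],"spin": 0,"grip": -1},{"dp": [0,0,0],"spin": 0,"grip": -1},{"dp": [0,0,0],"spin": 0,"grip": -1}]}}

```text
t: 10.6
ee_pos: [0.5175, 0.0901, 0.0127]
eef_rot: [-0.002, -0.651, 0.759, 0.002]
force: [-0.5, -1.0, -0.6]
grip_width: 0.0102
```

Request:
{"op": "arm_command", "data": {"series": [{"dp": [0.4,3,0],"spin": 0,"grip": -1},{"dp": [0.4,3,0],"spin": 0,"grip": -1},{"dp": [0.4,3,0],"spin": 0,"grip": -1},{"dp": [0.3,2,0],"spin": 0,"grip": -1},{"dp": [0.3,2,0],"spin": 0,"grip": -1}]}}

```text
t: 11.22
ee_pos: [0.5188, 0.0959, 0.0127]
eef_rot: [-0.008, -0.65, 0.76, -0.005]
force: [-0.6, -6.6, 1.0]
grip_width: 0.0097
```

Request:
{"op": "arm_command", "data": {"series": [{"dp": [0.5,4,0],"spin": 0,"grip": -1},{"dp": [0.5,4,0],"spin": 0,"grip": -1},{"dp": [0.6,5,0],"spin": 0,"grip": -1},{"dp": [0.6,5,0],"spin": 0,"grip": -1},{"dp": [0.6,5,0],"spin": 0,"grip": -1}]}}

```text
t: 11.85
ee_pos: [0.5188, 0.0957, 0.0126]
eef_rot: [-0.025, -0.645, 0.763, -0.022]
force: [-1.2, -15.6, 1.3]
grip_width: 0.0101
```

Run:
```python
from h import *
c=cap('scene','s6.png');b=cap('top','t6.png')
s=bot.state();print(s['ee_pos'],s['force'],s['wrist_torque'])
x=np.vstack([cv2.resize(b['color'][170:250,200:350],(560,300),interpolation=2),cv2.resize(c['color'][200:270,330:450],(560,300),interpolation=2)])
cv2.imwrite('pics/v6.png',cv2.convertScaleAbs(x[:,:,::-1],alpha=1.8))
```

```text
[0.51883016 0.09570785 0.01266574] [ -1.22441145 -15.10899298   1.53899075] [-2.73684389 -0.02765794  0.35239223]
```

View pics/v6.png

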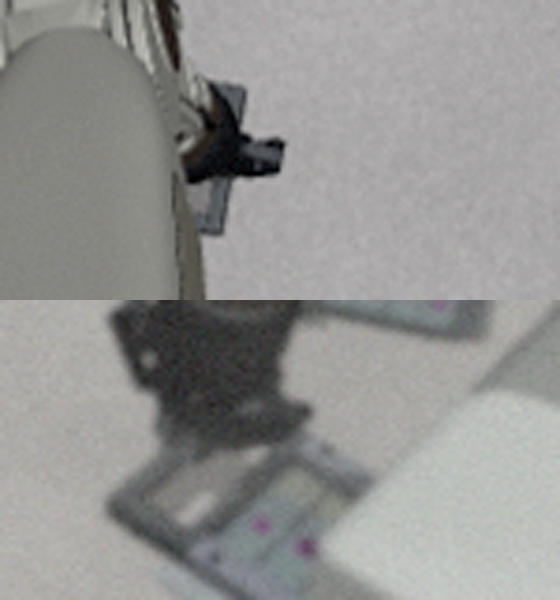

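Request:
{"op": "arm_command", "data": {"series": [{"dp": [0,-1,-1],"spin": 0,"grip": -1},{"dp": [0,0,0],"spin": 0,"grip": -0.4},{"dp": [0,0,0],"spin": 0,"grip": -0.4},{"dp": [0,0,0],"spin": 0,"grip": -0.4},{"dp": [0,0,0],"spin": 0,"grip": -0.4}]}}

```text
t: 12.58
ee_pos: [0.5196, 0.0961, 0.0122]
eef_rot: [-0.024, -0.646, 0.763, -0.022]
force: [-0.0, 0.2, -0.4]
grip_width: 0.0256
```

Request:
{"op": "arm_command", "data": {"series": [{"dp": [0,0,15],"spin": 0,"grip": -0.4},{"dp": [0,0,20],"spin": 0,"grip": -0.4},{"dp": [0,0,30],"spin": 0,"grip": -0.4},{"dp": [0,0,40],"spin": 0,"grip": -0.4},{"dp": [0,0,40],"spin": 0,"grip": -0.4}]}}

```text
t: 13.2
ee_pos: [0.5167, 0.0958, 0.1618]
eef_rot: [-0.027, -0.646, 0.763, -0.02]
force: [0.5, 0.0, 0.4]
grip_width: 0.0255
```

Request:
{"op": "arm_command", "data": {"series": [{"dp": [-20,-50,0],"spin": 0,"grip": -0.4},{"dp": [-20,-50,0],"spin": 0,"grip": -0.4},{"dp": [-20,-50,0],"spin": 0,"grip": -0.4},{"dp": [-20,-50,0],"spin": 0,"grip": -0.4},{"dp": [-20,-50,0],"spin": 0,"grip": -0.4}]}}

```text
t: 13.82
ee_pos: [0.4271, -0.1204, 0.173]
eef_rot: [-0.031, -0.627, 0.777, -0.036]
force: [-0.3, 0.2, 0.9]
grip_width: 0.0258
```

Run:
```python
from h import *
import pickle
c=cap('scene','s7.png');b=cap('top','t7.png');pickle.dump((c,b),open('c7.pkl','wb'))
s=bot.state();print(s['ee_pos'],s['force'],s['eef_rot'])
x=np.vstack([cv2.resize(b['color'][175:245,200:320],(600,350),interpolation=2),cv2.resize(c['color'][212:262,350:450],(600,250),interpolation=2)])
cv2.imwrite('pics/v7.png',cv2.convertScaleAbs(x[:,:,::-1],alpha=1.8))
```

```text
[ 0.42684731 -0.119841    0.17288887] [ 0.75514107 -0.14633907 -0.59514006] [-0.03141228 -0.62789973  0.77683744 -0.03576013]
```

View pics/v7.png

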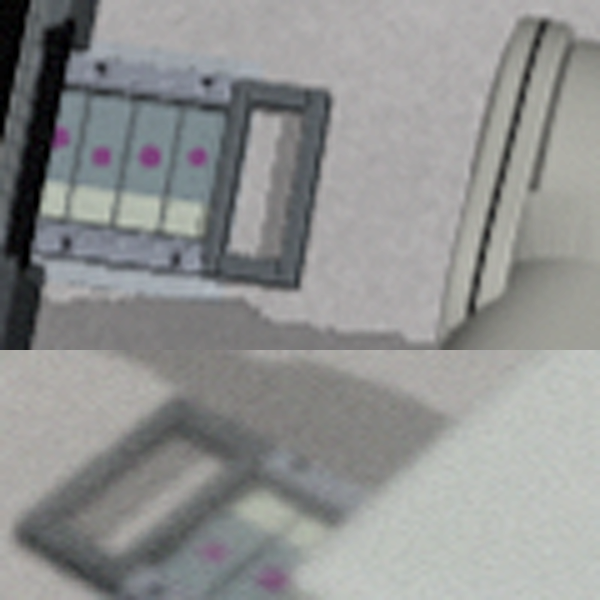

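The shoulder looks flush at both rail ends (crop (232,88) and (207,268)), and the slides are in place. To confirm, I'll give the middle of the end bar a gentle push with shut fingers.

Request:
{"op": "arm_command", "data": {"series": [{"dp": [22,40,0],"spin": 0,"grip": -1},{"dp": [22,40,0],"spin": 0,"grip": -1},{"dp": [22,40,0],"spin": 0,"grip": -1},{"dp": [20,30,0],"spin": 0,"grip": -1},{"dp": [0,0,0],"spin": 0,"grip": -1}]}}

```text
t: 14.55
ee_pos: [0.5175, 0.0383, 0.1771]
eef_rot: [-0.027, -0.629, 0.776, -0.037]
force: [-0.5, -0.6, -0.7]
grip_width: -0.0001
```

Request:
{"op": "arm_command", "data": {"series": [{"dp": [0,0,-50],"spin": 0,"grip": -1},{"dp": [0,0,-50],"spin": 0,"grip": -1},{"dp": [0,0,-40],"spin": 0,"grip": -1},{"dp": [0,0,-17],"spin": 0,"grip": -1},{"dp": [0,0,0],"spin": 0,"grip": -1}]}}

```text
t: 15.18
ee_pos: [0.5176, 0.0396, 0.0192]
eef_rot: [-0.025, -0.63, 0.775, -0.038]
force: [0.2, -0.1, -0.4]
grip_width: -0.0002
```

Request:
{"op": "arm_command", "data": {"series": [{"dp": [1,8,0],"spin": 0,"grip": -1},{"dp": [1,8,0],"spin": 0,"grip": -1},{"dp": [0.7,5,0],"spin": 0,"grip": -1},{"dp": [0.7,5,0],"spin": 0,"grip": -1},{"dp": [0.7,5,0],"spin": 0,"grip": -1}]}}

```text
t: 15.8
ee_pos: [0.525, 0.0734, 0.0236]
eef_rot: [-0.022, -0.63, 0.775, -0.04]
force: [0.5, 0.0, 0.4]
grip_width: -0.0
```

Request:
{"op": "arm_command", "data": {"series": [{"dp": [0,-5,0],"spin": 0,"grip": -1},{"dp": [0,0,-10],"spin": 0,"grip": -1},{"dp": [0,3,0],"spin": 0,"grip": -1},{"dp": [0,4,0],"spin": 0,"grip": -1},{"dp": [0.5,4,-1],"spin": 0,"grip": -1}]}}

```text
t: 16.42
ee_pos: [0.5251, 0.0748, 0.0119]
eef_rot: [-0.025, -0.629, 0.776, -0.044]
force: [-1.8, -14.8, 4.1]
grip_width: 0.0003
```

Request:
{"op": "arm_command", "data": {"series": [{"dp": [0.4,3,0],"spin": 0,"grip": -1},{"dp": [0.4,3,0],"spin": 0,"grip": -1},{"dp": [0.4,3,0],"spin": 0,"grip": -1},{"dp": [0.4,3,0],"spin": 0,"grip": -1},{"dp": [0.4,3,0],"spin": 0,"grip": -1}]}}

```text
t: 17.05
ee_pos: [0.5248, 0.0744, 0.0133]
eef_rot: [-0.037, -0.625, 0.778, -0.056]
force: [0.6, -8.1, 1.0]
grip_width: 0.0
```

Request:
{"op": "arm_command", "data": {"series": [{"dp": [0,-15,0],"spin": 0,"grip": -1},{"dp": [0,-20,10],"spin": 0,"grip": -1},{"dp": [0,0,50],"spin": 0,"grip": -1},{"dp": [0,0,50],"spin": 0,"grip": -1},{"dp": [0,0,50],"spin": 0,"grip": -1}]}}

```text
t: 17.68
ee_pos: [0.52, 0.0367, 0.1723]
eef_rot: [-0.041, -0.625, 0.778, -0.052]
force: [1.6, -0.2, 0.3]
grip_width: 0.0001
```

Request:
{"op": "arm_command", "data": {"series": [{"dp": [-20,-50,0],"spin": 0,"grip": -1},{"dp": [-20,-50,0],"spin": 0,"grip": -1},{"dp": [-20,-50,0],"spin": 0,"grip": -1},{"dp": [-20,-50,0],"spin": 0,"grip": -1},{"dp": [0,0,0],"spin": 0,"grip": -1}]}}

```text
t: 18.3
ee_pos: [0.446, -0.1507, 0.1788]
eef_rot: [-0.039, -0.615, 0.785, -0.059]
force: [0.5, 0.8, -0.3]
grip_width: -0.0001
```

Run:
```python
from h import *
import pickle
c=cap('scene','s8.png');b=cap('top','t8.png');pickle.dump((c,b),open('c8.pkl','wb'))
_,b7=pickle.load(open('c7.pkl','rb'));_,b0=pickle.load(open('c0.pkl','rb'))
d=lambda p,q,r,s:np.abs(p['color'].astype(int)-q['color'])[r,s].mean()
S=np.s_
print('tray vs before push',d(b,b7,S[185:240],S[200:270]),'bottle',d(b,b0,S[135:158],S[275:300]),'box',d(b,b0,S[165:218],S[405:460]),'phone',d(b,b0,S[255:310],S[435:475]))
s=bot.state();print(s['t'],s['ee_pos'],s['force'])
x=np.vstack([cv2.resize(b['color'][180:240,205:285],(640,480),interpolation=2)])
cv2.imwrite('pics/v8.png',cv2.convertScaleAbs(x[:,:,::-1],alpha=1.8))
```

```text
tray vs before push 4.2715151515151515 bottle 1.7171014492753622 box 1.7703830760434534 phone 1.8346969696969697
18.4 [ 0.44729613 -0.1491259   0.17887363] [-0.15866312  0.95275149 -0.08867706]
```

View pics/v8.png

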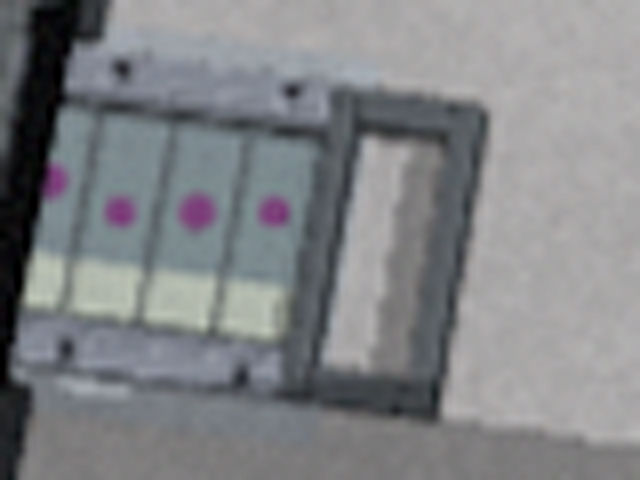

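The shoulder is flush with both rail ends (crop (335,95) and (290,375)). The bottle, box and phone show no change, and nothing is touching the robot, so I'm handing in.

```bash
python3 -c "
from plant import bot
print(bot.hand_in())"
```

```text
the job is handed in; nothing more can be done
None
```

The tray is turned end for end and pushed home between the scanner's rails, nose first. I handed the job in at about 18.4 s. I pinched the end bar, dragged the tray flat on the bench through about 176°, lined it up with the rails, lifted it about 4 mm and slid it in.

- **Seating:** the push in stalled at about 15 N. A second push with shut fingers on the end bar also stalled, at 8–15 N. The last top view shows the shoulder flush against both rail ends and the four slides in place. At about 3 mm per pixel, it could not show a gap under about 1 mm.
- **Other items:** the oil bottle, slide box and telephone look the same in the top view as at the start, to within image noise. The arm ended clear of everything.
- **Checks that disagreed:** the tray area differed a little more than noise between the pictures before and after the second push. Shadow could explain it, as the frame's corner stayed in the same place. The gripper tilted a few degrees during the pushes and stayed tilted, and it was set too high on the first try at the second push, so I lowered it and pushed again.

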